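Set the brake and hold the index plunger out

ROBOT

A 6-joint arm with a two-finger parallel gripper is mounted at the origin on a cart in front of the work surface, level with it; the furniture and walls round the work are solid. World frame = base frame: x ahead of the robot, y to its left, z up, the work surface at z = 0. Lengths are in mm, angles in rad, forces in N, time in s.
With the tool pointing down it reaches from about 350 to 975 mm from the base axis. Payload 7.1 kg.
Tool frame: the origin (TCP) lies at the very end of the fingers, on their centre line; the grasp point (between the pads) lies ctrl.hold_point_z behind it (ctrl.hold_point_z is the distance from the TCP to the grasp point, in mm); z points along the fingers, y is the line along which they close (so a half turn about z gives the same grasp; the last joint's range is limited). The gripper opens to 88 mm and grips with 3 to 60 N. Pads are 20 mm wide; open, the fingers measure 115 mm over their backs; the gripper's body (75 mm by 178 mm) begins 61 mm behind the grasp point.
Start: joints at [-1.223, 0.423, 1.63, -0, 1.089, -0.019], TCP at [224.16, -583.401, 222.675] pointing down, gripper open.
Joint ranges: [-3, 3], [-0.9, 2.11], [0.09, 2.58], [-1.31, 4.45], [0.11, 2.69], [-2.54, 2.54]. Speed limits (rad/s): [2.39, 2.39, 3.01, 3.14, 3.14, 3.14].

INTERFACE

Orientations are given as a rotation vector (axis times angle).
In Python, from workcell import ctrl gives the robot as it stands. The module is installed in compiled form; this text tells all that it offers.
- The arm moves only by the shell command python3 -m creep 'ROWS'. ROWS is JSON, a list of rows, each an object with "translation": the shift along the tool's x, y, z in mm, a list of three; "angular": the turn, a rotation vector about the tool's x, y, z in rad, a list of three; "jaw": the opening, from 0 (shut) to 1 (fully open). A call has exactly 8 rows; each row is the pose to reach, as a shift and turn from the pose commanded when the call began, along the tool's axes at that moment; what a row does not reach only later rows make up. A row lasts 1/8 s, in which the tool goes at most 62.5 mm and 10.7 degrees, less where a joint would pass 70% of its speed; a pose out of reach is approached as far as the arm can. A call with a gripper value outside its range is refused whole. The fingers move at their own pace and stop on an object; the grip force is fixed at half the most. Time passes only in rows, so rows that repeat a pose let the fingers close, or fill a call up. It gives the time, the measured TCP pose, the force, the opening and the grip force at its end, in the units of the state.
- ctrl.get_obs(): the state, without advancing time (a new reading comes with each control period).
- ctrl.get_image(name): name is "scene" or "side" or "wrist"; returns the picture (480x640x3 uint8, red, green, blue); there is no depth.
- ctrl.camera_info(name): a dict with "camera_matrix" (3x3 intrinsics, pixels), "world_from_camera" (4x4, takes a point from camera to world coordinates). Camera axes: x right, y up, looking along -z (the intrinsics and any distortion apply to the point x, -y, -z); pixel columns grow to the right and rows downward; lengths in mm; the calibration is good to about 2 mm. A picture is of the moment at which its call begins: read the wrist's pose just before it. camera_info takes no time and is no camera call; for the wrist camera it gives the pose at the moment of the call.
- ctrl.close_job(): hands the job in; it is judged then, once.
Trained networks look in the newest picture that a camera, given by its name, has taken for a name from the list of things; names that differ only in an ending like _2 or _b are one class to them, and where a whole thing is asked for, a point or a joint stands for the part that bears it (a point fixed in the world has none). Each returns a list of dicts, best first, with "score" (0 to 1); they miss things now and then, are a little off and sometimes report something else, mostly with a low value. They report only what shows in the picture. A call takes as long as a camera call.
- ctrl.look_for(camera, label): "rect" ([left, top, right, bottom] in pixels, round what is visible of it).
The state is a dict: "t": time; "qpos": joint angles; "qvel": joint speeds; "joint_torque": joint torques, N m; "ee_pos": TCP position; "orientation": TCP orientation; "ft_force": force on the tool from outside, world axes, zero at the start; "moment": the same for the moment, N m; "width": finger opening in mm; "grasp_force": force on a finger pad.
Only numpy, scipy, OpenCV 4.12 (cv2) and the standard library are available. Lean on these libraries where they do the work, as an engineer would, in place of code of your own. Each camera call takes 0.05 s, during which the arm holds its last target. There are 200 camera calls.

TASK

I want to turn the plate of the indexing head by hand. First, with the index plunger still seated, swing the brake lever round to the middle one of its three marks and let go of it; only then take the plunger's knob, pull it straight up as far as it goes and keep holding it there, clear of its hole: the job finishes with you still holding it up. Do not disturb the things standing round the head.

Things in the scene. Friction and masses are not known exactly. Their poses are not given: they have to be found in the camera images.
- index_head: Fixed indexing head: grey base 90 (x) by 190 (y) by 19 mm high; round steel plate 84 mm across, top 44 mm high, with 12 holes (it stays put here); at the -y end a bracket 68 mm high with the plunger; at the +y end the brake lever on a flat quadrant, top 24 mm high. Origin: centre of the underside, z up. Behind the plunger end (+x) stands a carton 140 mm high, to its -y side a vise 91 mm high.
- brake_lever (a joint): Angle of the brake lever about its vertical stud, rad, growing clockwise seen from above; end stops at 0 and 1.745. The middle mark is at 0.873 (the other marks at 0.175 and 1.571). Starts between 0 and 0.5. Dry friction (about 2 N at the grip) keeps it where it is left.
- lever_grip (a point): Middle of the upright black grip at the lever's end, a round post 20 mm in diameter, standing from 39 mm to 83 mm above the bench; this point is on its axis, 67 mm above the bench and 55 mm from the lever's stud. The flat bar under it (33 to 39 mm high) is 14 mm wide.
- lever_pivot (a point): Point on the vertical axis of the lever's stud, 33 mm above the bench. At joint value q the lever points from here in the direction (155 degrees - q), counted anticlockwise from the head's +x axis (105 degrees at the middle mark). The stud's top is 46 mm high.
- middle_mark (a point): Middle of the raised middle mark (a dark radial ridge, 15 x 4 mm) on the quadrant's rim, 72 mm from the lever's stud, 25 mm above the bench; the other two marks lie 40 degrees either side of it.
- index_plunger (a joint): How far the sprung plunger is pulled up, m: 0 seated in its hole, 0.015 at the top stop; the tip leaves the hole at 0.008. A spring pulls it back down, 5 N when seated rising to 9 N at the top; let go, it snaps home.
- plunger_knob (a point): Middle of the plunger's black pull knob, a plain upright cylinder 24 mm in diameter and 29 mm tall, 101 mm above the bench when seated (knob from 86 to 115 mm); it moves up with the plunger. Below it is a steel bush 16 mm in diameter down to the bracket arm, whose top is 68 mm above the bench, 26 mm wide in the head's x.
- white_pot: Bystander: white screw pot, 44 mm across, 38 mm high; origin under its centre.
- stone: Bystander: small grey stone, 28 x 42 x 28 mm; origin under its centre.
- battery: Bystander: pen cell standing on end, 14 mm across, 50 mm high; origin under its centre.
- gray_pot: Bystander: round grey pot with a clear lid, 54 mm across, 42 mm high; origin under its centre.

How it is judged (in metres and radians):
On the way, in this order (a step that is already met when the one before it is completed fails the run):
1. the brake lever stands at the middle mark, let go, with the plunger still seated (value of joint brake_lever between 0.753 and 0.993 rad and value of joint index_plunger below 0.003 m and contact force between anything else and brake_lever below 0.3 N), for 0.2 s.
2. the plunger is pulled fully up by the fingers (value of joint index_plunger above 0.0125 m and contact force between the fingers and index_plunger above 2 N), for 0.2 s.
At the end, for the whole second after the job is handed in: The fingers hold the plunger's knob and keep it pulled up at least 12.5 mm of its 15 mm travel, at rest, for the last second; the brake lever stands untouched within 0.12 rad (7 degrees) of the middle mark (all of step 2 and value of joint brake_lever between 0.753 and 0.993 rad and velocity of joint index_plunger below 0.01 m/s and contact force between each of the arm, the fingers and brake_lever below 0.3 N); the arm keeps its last pose, push and grip.
It fails at once if the plunger is lifted more than 4 mm while the lever is off the middle mark (value of joint index_plunger above 0.004 m and (value of joint brake_lever below 0.753 rad or value of joint brake_lever above 0.993 rad)).
It fails at once if a bystander is pushed more than 20 mm or tipped over (distance of any of white_pot, stone, battery, gray_pot from where it was at the start of the episode above 0.02 m or angle between any of battery, white_pot, gray_pot's own z axis and vertical above 0.5 rad).
It also fails if it takes over 40 s, if anything falls off the work surface, if the arm or the gripper's body presses on something with over 40 N, if the wrist force passes 120 N, or if a joint passes its speed limit or range.

## Working session

There is one attempt and no reset: what is moved stays moved. The work goes in short steps, Python scripts to look and compute and a shell command to move; the robot and the scene stay as the last step left them, time stands still between calls to the robot, and variables do not carry over. Pictures are saved under pics/ and viewed, at most 10 in all, crops included, and the job is handed in when it is done.

```bash
mkdir -p pics; python3 - <<'E'
from workcell import ctrl
import cv2, numpy as np
o=ctrl.get_obs();print(o['t'],o['ee_pos'],o['orientation'],o['width'],ctrl.hold_point_z)
for c in ['scene','side']:
    im=ctrl.get_image(c);cv2.imwrite(f'pics/{c}0.png',im[...,::-1])
    i=ctrl.camera_info(c);print(c,np.round(i['camera_matrix'],1).tolist(),np.round(i['world_from_camera'],3).tolist(),[k for k in i])
    for l in ['index_head','lever_grip','plunger_knob','brake_lever','middle_mark']:
        print(l,[(np.round(d['rect']).tolist(),round(d['score'],2)) for d in ctrl.look_for(c,l)[:2]])
E
```

```text
0.0 [ 223.97859745 -582.91787064  221.92354335] [-3.08748797e+00 -5.72690691e-01  4.08046325e-04] 87.78040822670671 18.700000000000003
scene [[512.9, 0.0, 319.4], [0.0, 512.9, 245.2], [0.0, 0.0, 1.0]] [[-0.615, 0.461, -0.64, -105.775], [-0.788, -0.373, 0.489, 330.816], [-0.013, 0.805, 0.593, 678.618], [0.0, 0.0, 0.0, 1.0]] ['camera_matrix', 'world_from_camera']
index_head [([279.0, 235.0, 380.0, 321.0], 0.59)]
lever_grip [([314.0, 278.0, 330.0, 307.0], 0.72)]
plunger_knob [([365.0, 236.0, 378.0, 256.0], 0.64)]
brake_lever [([311.0, 276.0, 330.0, 311.0], 0.52)]
middle_mark [([280.0, 233.0, 383.0, 322.0], 0.8), ([312.0, 276.0, 329.0, 308.0], 0.25)]
side [[529.5, 0.0, 330.3], [0.0, 529.5, 235.9], [0.0, 0.0, 1.0]] [[0.975, 0.104, -0.195, 351.18], [-0.22, 0.54, -0.812, -852.693], [0.021, 0.835, 0.55, 577.838], [0.0, 0.0, 0.0, 1.0]] ['camera_matrix', 'world_from_camera']
index_head [([266.0, 229.0, 350.0, 335.0], 0.95)]
lever_grip [([276.0, 227.0, 314.0, 265.0], 0.94)]
plunger_knob [([294.0, 254.0, 311.0, 278.0], 0.66)]
brake_lever [([278.0, 232.0, 315.0, 265.0], 0.58)]
middle_mark [([266.0, 227.0, 349.0, 336.0], 0.76)]
```

View pics/scene0.png

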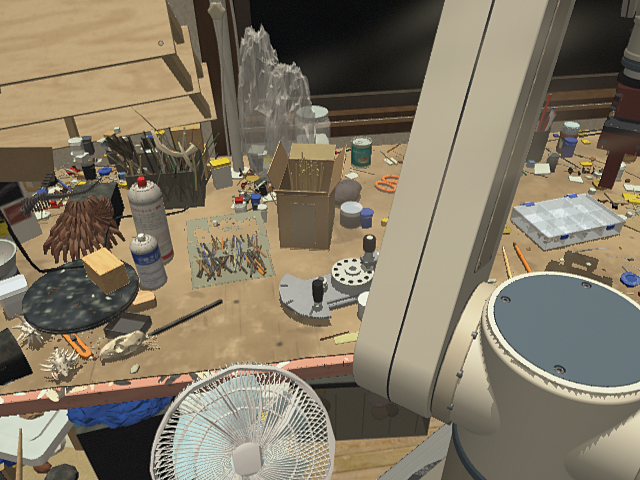

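View pics/side0.png

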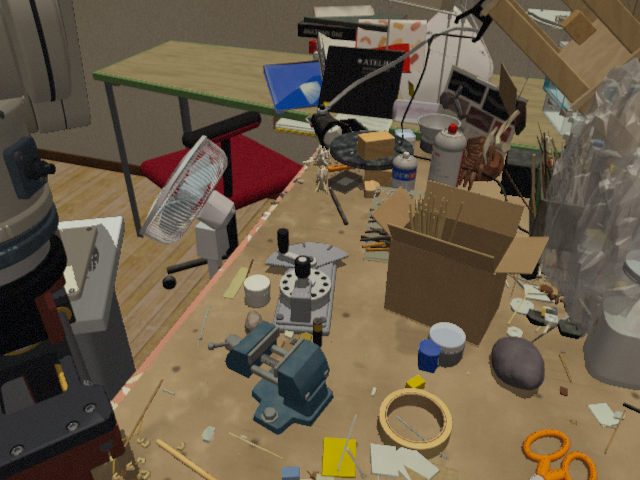

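Scene view: grip at about (319,292), knob at (369,244), plate at about (352,272). Side view: grip at (283,241), knob at (302,266), white pot at (257,291), battery at (317,332), vise in front of the bracket, and the carton to the right. I'll triangulate these.

```bash
cat > h.py <<'E'
import numpy as np, cv2
from workcell import ctrl
def ray(i,uv):
    K=i['camera_matrix'];T=i['world_from_camera']
    d=np.linalg.inv(K)@[uv[0],uv[1],1];d=T[:3,:3]@[d[0],-d[1],-d[2]]
    return T[:3,3],d/np.linalg.norm(d)
def atz(i,uv,z):
    p,d=ray(i,uv);return p+d*(z-p[2])/d[2]
def tri(rs):
    A=np.zeros((3,3));b=np.zeros(3)
    for p,d in rs:
        M=np.eye(3)-np.outer(d,d);A+=M;b+=M@p
    return np.linalg.solve(A,b)
def proj(i,P):
    T=i['world_from_camera'];c=T[:3,:3].T@(np.asarray(P)-T[:3,3]);K=i['camera_matrix']
    return np.array([K[0,0]*c[0]/-c[2]+K[0,2],K[1,1]*-c[1]/-c[2]+K[1,2]])
E
python3 - <<'E'
from h import *
s,d=[ctrl.camera_info(c) for c in('scene','side')]
for n,a,b,z in [('grip',(319,292),(283,241),61),('knob',(369,244),(302,266),101),('plate',(352,272),(305,285),44)]:
    print(n,np.round(tri([ray(s,a),ray(d,b)])),np.round(atz(s,a,z)),np.round(atz(d,b,z)))
for n,b,z in [('pot',(257,291),19),('batt',(317,332),25),('stone',(253,320),14),('vise near',(290,360),91),('cartonL',(388,212),140),('cartonR',(495,250),140)]: print(n,np.round(atz(d,b,z)))
E
```

```text
grip [449. -91.  61.] [449. -91.  61.] [449. -89.  61.]
knob [ 460. -221.  102.] [ 461. -222.  101.] [ 460. -221.  101.]
plate [ 471. -191.   41.] [ 470. -188.   44.] [ 469. -196.   44.]
pot [ 394. -166.   19.]
batt [ 470. -286.   25.]
stone [ 381. -229.   14.]
vise near [ 414. -395.   91.]
cartonL [ 614. -155.  140.]
cartonR [ 735. -288.  140.]
```

```bash
python3 -m creep '[{"translation":[30,-20,-60],"angular":[0,0,0],"jaw":1},{"translation":[85,-65,-100],"angular":[0,0,0],"jaw":1},{"translation":[130,-100,-120],"angular":[0,0,0],"jaw":1},{"translation":[175,-135,-130],"angular":[0,0,0],"jaw":1},{"translation":[220,-170,-130],"angular":[0,0,0],"jaw":1},{"translation":[265,-205,-130],"angular":[0,0,0],"jaw":1},{"translation":[310,-240,-130],"angular":[0,0,0],"jaw":1},{"translation":[345,-265,-130],"angular":[0,0,0],"jaw":1}]'
python3 - <<'E'
from h import *
im=ctrl.get_image('wrist');i=ctrl.camera_info('wrist');cv2.imwrite('pics/w1.png',im[...,::-1])
o=ctrl.get_obs();print(o['t'],o['ee_pos'],o['orientation'])
print(np.round(i['world_from_camera'],2).tolist(),i['camera_matrix'].round(1).tolist())
for n,P in [('grip',(449,-91,67)),('knob',(460,-221,101)),('plate',(470,-190,44))]: print(n,proj(i,P).round())
for l in ['index_head','lever_grip','plunger_knob','brake_lever','middle_mark']:
    print(l,[(np.round(d['rect']).tolist(),round(d['score'],2)) for d in ctrl.look_for('wrist',l)[:2]])
E
```

```text
t: 1.6
ee_pos: [452.0, -210.0, 353.1]
orientation: [3.088, 0.575, 0.001]
ft_force: [0.2, -0.4, -0.5]
width: 87.8
grasp_force: 0.0
1.65 [ 453.97816107 -207.17062982  353.0000464 ] [-3.08655417 -0.57674213 -0.00367558]
[[0.36, 0.89, 0.28, 530.41], [-0.93, 0.34, 0.11, -176.11], [-0.0, -0.3, 0.95, 516.64], [0.0, 0.0, 0.0, 1.0]] [[417.5, 0.0, 316.1], [0.0, 417.5, 232.3], [0.0, 0.0, 1.0]]
grip [214. 146.]
knob [333. 186.]
plate [309. 159.]
index_head [([189.0, 42.0, 377.0, 219.0], 0.71)]
lever_grip [([196.0, 105.0, 269.0, 153.0], 0.77)]
plunger_knob [([322.0, 170.0, 343.0, 199.0], 0.78)]
brake_lever [([194.0, 107.0, 268.0, 154.0], 0.81)]
middle_mark [([190.0, 43.0, 377.0, 218.0], 0.73)]
```

View pics/w1.png

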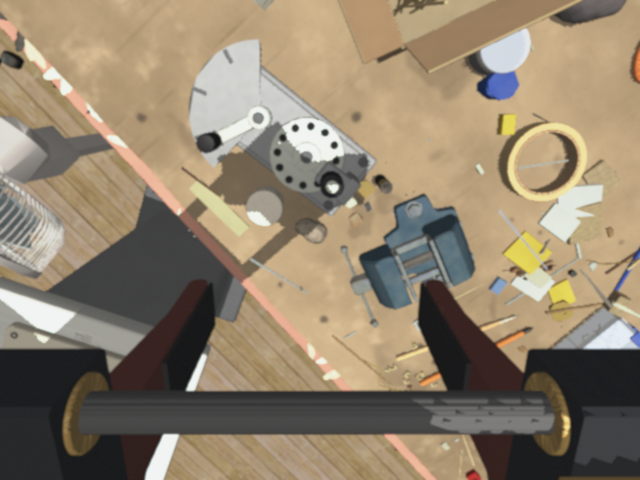

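Wrist view: grip top at about (207,142), stud at (258,118), plate centre at (307,155), knob top at (332,184), middle mark at (199,92) and third mark at (227,56). The vise is at the lower right, white pot at (264,208), stone at (311,231) and battery at (383,184).

```bash
python3 - <<'E'
from h import *
i=ctrl.camera_info('wrist')
P={}
for n,uv,z in [('grip',(207,142),83),('stud',(258,118),46),('plate',(307,155),44),('knob',(332,183),115),('mark',(199,92),25),('mark3',(227,56),25),('pot',(264,207),38),('stone',(311,231),20),('batt',(383,184),50),('viseTL',(366,262),80),('viseTop',(412,205),60),('c1',(372,61),140),('c2',(430,71),140)]:
    P[n]=atz(i,uv,z); print(n,P[n].round(1))
s=P['stud'];f=lambda a,b:np.degrees(np.arctan2(*(P[b]-P[a])[1::-1]))
yw=f('plate','stud');print('head yaw(y axis)',yw-90, 'from mark',f('stud','mark')-105,f('stud','mark3')-65,'knobdir',f('knob','stud')-90)
print('lever dir',f('stud','grip'),np.linalg.norm((P['grip']-s)[:2]))
E
```

```text
grip [449.7 -92.3  83. ]
stud [ 487.5 -129.2   46. ]
plate [ 469. -193.   44.]
knob [ 461.3 -223.5  115. ]
mark [488.7 -56.5  25. ]
mark3 [535.5 -74.6  25. ]
pot [ 393.3 -167.2   38. ]
stone [ 380.  -231.2   20. ]
batt [ 470.1 -284.4   50. ]
viseTL [ 385.9 -295.7   80. ]
viseTop [ 461.1 -322.2   60. ]
c1 [ 573.3 -214.1  140. ]
c2 [ 583.6 -262.8  140. ]
head yaw(y axis) -16.17489157396605 from mark -15.968950329746349 -16.287733334247214 knobdir -15.551440154963899
lever dir 135.7315904554121 52.807832442729996
```

```bash
python3 -c "
from workcell import ctrl
print(ctrl.get_obs()['qpos'].round(2))"
python3 -m creep '[{"translation":[5,-14,28],"angular":[0,0,0.175],"jaw":1},{"translation":[10,-28,56],"angular":[0,0,0.35],"jaw":1},{"translation":[15,-42,84],"angular":[0,0,0.525],"jaw":1},{"translation":[20,-56,112],"angular":[0,0,0.7],"jaw":1},{"translation":[25,-70,140],"angular":[0,0,0.875],"jaw":1},{"translation":[30,-84,168],"angular":[0,0,1.05],"jaw":1},{"translation":[35,-98,196],"angular":[0,0,1.225],"jaw":1},{"translation":[40,-113,223],"angular":[0,0,1.4],"jaw":1}]'
python3 - <<'E'
from h import *
im=ctrl.get_image('wrist');i=ctrl.camera_info('wrist');cv2.imwrite('pics/w2.png',im[...,::-1])
o=ctrl.get_obs();print(o['t'],o['ee_pos'],o['orientation'],o['qpos'].round(2))
for n,P in [('griptop',(448.5,-91.5,83)),('stud',(487.5,-129,46))]: print(n,proj(i,P).round())
for l in ['lever_grip']:
    print(l,[(np.round(d['rect']).tolist(),round(d['score'],2)) for d in ctrl.look_for('wrist',l)[:2]])
E
```

```text
[-0.47  0.1   1.76 -0.    1.29  0.74]
t: 2.9
ee_pos: [447.8, -93.5, 128.9]
orientation: [2.725, -1.563, 0.001]
ft_force: [-0.5, 0.4, 0.9]
width: 87.8
grasp_force: 0.0
2.95 [445.32707731 -91.80304225 126.12615607] [ 2.7183275  -1.57254127 -0.00787035] [-0.23  0.33  2.06  0.    0.75  2.39]
griptop [310. 259.]
stud [284. 151.]
lever_grip [([264.0, 137.0, 332.0, 281.0], 0.78)]
```

View pics/w2.png

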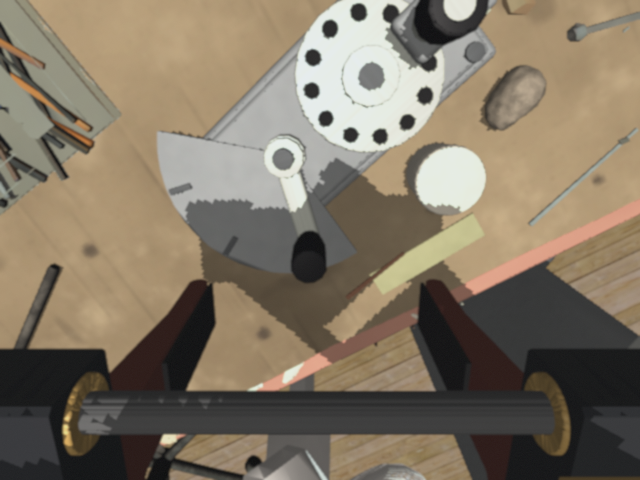

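Grip top is at (309,262), as predicted. I'll descend, back off the wrist turn because joint 6 is near its limit, and close.

```bash
python3 -m creep '[{"translation":[0,0,20],"angular":[0,0,-0.12],"jaw":1},{"translation":[0,0,45],"angular":[0,0,-0.25],"jaw":1},{"translation":[0,0,70],"angular":[0,0,-0.35],"jaw":1},{"translation":[0,0,82],"angular":[0,0,-0.35],"jaw":1},{"translation":[0,0,82],"angular":[0,0,-0.35],"jaw":1},{"translation":[0,0,82],"angular":[0,0,-0.35],"jaw":0.1},{"translation":[0,0,82],"angular":[0,0,-0.35],"jaw":0.1},{"translation":[0,0,82],"angular":[0,0,-0.35],"jaw":0.1}]'
python3 - <<'E'
from h import *
from scipy.spatial.transform import Rotation as R
o=ctrl.get_obs();print(o['t'],o['ee_pos'],o['width'],o['grasp_force'],o['qpos'].round(2))
r=R.from_rotvec(o['orientation']).as_matrix();print(r.round(3))
q0=np.radians(136.5)
c=np.array([487.5,-129.2]);a0=c+55*np.array([np.cos(q0),np.sin(q0)])
for k in range(1,9):
    a=q0+(np.radians(89)-q0)*k/8;p=c+55*np.array([np.cos(a),np.sin(a)])
    print((r.T@np.r_[p-a0,0]).round(1))
E
```

```text
t: 4.0
ee_pos: [448.4, -92.5, 48.2]
orientation: [-2.96, 1.052, -0.002]
ft_force: [0.2, -0.6, -0.8]
width: 61.4
grasp_force: 0.0
4.0 [448.36658194 -92.51917603  48.23216639] 61.392497598689715 0.0 [-0.23  0.49  2.09  0.    0.56  2.02]
[[ 0.776 -0.631  0.001]
 [-0.631 -0.776 -0.   ]
 [ 0.001 -0.    -1.   ]]
[ 0.7 -5.7  0. ]
[  2.  -11.2   0. ]
[  3.9 -16.6   0. ]
[  6.3 -21.7   0. ]
[  9.3 -26.6   0. ]
[ 12.7 -31.2   0. ]
[ 16.6 -35.3   0. ]
[ 20.9 -39.1   0. ]
```

```bash
python3 -m creep '[{"translation":[0,0,0],"angular":[0,0,0],"jaw":0.1},{"translation":[0,0,0],"angular":[0,0,0],"jaw":0.1},{"translation":[0,0,0],"angular":[0,0,0],"jaw":0.1},{"translation":[0,0,0],"angular":[0,0,0],"jaw":0.1},{"translation":[0,0,0],"angular":[0,0,0],"jaw":0.1},{"translation":[0,0,0],"angular":[0,0,0],"jaw":0.1},{"translation":[0,0,0],"angular":[0,0,0],"jaw":0.1},{"translation":[0,0,0],"angular":[0,0,0],"jaw":0.1}]'
```

```text
t: 5.0
ee_pos: [449.3, -90.7, 47.7]
orientation: [-2.957, 1.053, -0.002]
ft_force: [7.2, 17.7, -2.1]
width: 19.2
grasp_force: 30.0
```

```bash
python3 -m creep '[{"translation":[0.7,-6,0],"angular":[0,0,0],"jaw":0.1},{"translation":[2,-12,0],"angular":[0,0,0],"jaw":0.1},{"translation":[4,-17,0],"angular":[0,0,0],"jaw":0.1},{"translation":[6,-22,0],"angular":[0,0,0],"jaw":0.1},{"translation":[9,-27,0],"angular":[0,0,0],"jaw":0.1},{"translation":[12.5,-32,0],"angular":[0,0,0],"jaw":0.1},{"translation":[16,-36,0],"angular":[0,0,0],"jaw":0.1},{"translation":[20,-39.5,0],"angular":[0,0,0],"jaw":0.1}]'
python3 - <<'E'
from h import *
im=ctrl.get_image('wrist');i=ctrl.camera_info('wrist');cv2.imwrite('pics/w3.png',im[...,::-1])
o=ctrl.get_obs();print(o['ee_pos'],o['ft_force'],o['qpos'].round(2))
E
```

```text
t: 6.0
ee_pos: [484.8, -74.0, 47.0]
orientation: [2.958, -1.054, -0.012]
ft_force: [-9.3, 1.0, 6.2]
width: 19.0
grasp_force: 30.0
[485.77565687 -74.04928322  47.09720646] [-7.21418534  0.95056624  2.22519458] [-0.18  0.52  2.01  0.    0.61  2.08]
```

View pics/w3.png

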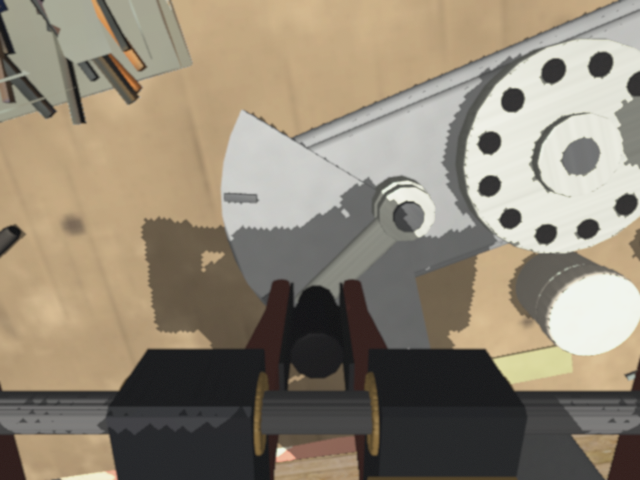

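The lever is near the middle mark, which is hidden under it. The stud shows at (408,216) and the far mark at (240,198). I'll measure the lever angle against that mark.

```bash
python3 - <<'E'
from h import *
i=ctrl.camera_info('wrist')
o=ctrl.get_obs()
s=atz(i,(407,215),46);m=atz(i,(240,198),25);g=atz(i,(317,352),83)
print(s,m,g,np.linalg.norm((m-s)[:2]),np.linalg.norm((g-s)[:2]))
an=lambda v:np.degrees(np.arctan2(v[1],v[0]))
print(an(m-s),an(g-s),an(o['ee_pos']-s),an(o['ee_pos']-np.array([487.5,-129.2,0])))
E
```

```text
[ 491.3300547 -125.6934887   46.       ] [538.28314044 -71.69354893  25.        ] [483.84048314 -71.98052339  83.        ] 71.55826825712461 54.232613104750726
48.992957492831756 97.93796718849515 96.13863505860289 91.79082729387125
```

```bash
python3 -m creep '[{"translation":[2,-1.7,0],"angular":[0,0,0],"jaw":0.1},{"translation":[4.3,-3.5,0],"angular":[0,0,0],"jaw":0.1},{"translation":[4.3,-3.5,0],"angular":[0,0,0],"jaw":0.1},{"translation":[4.3,-3.5,0],"angular":[0,0,0],"jaw":0.1},{"translation":[4.3,-3.5,0],"angular":[0,0,0],"jaw":0.6},{"translation":[4.3,-3.5,0],"angular":[0,0,0],"jaw":0.6},{"translation":[4.3,-3.5,0],"angular":[0,0,0],"jaw":0.6},{"translation":[4.3,-3.5,0],"angular":[0,0,0],"jaw":0.6}]'
python3 -m creep '[{"translation":[0,0,0],"angular":[0,0,0],"jaw":0.6},{"translation":[0,0,-15],"angular":[0,0,0],"jaw":0.6},{"translation":[0,0,-40],"angular":[0,0,0],"jaw":0.6},{"translation":[0,0,-80],"angular":[0,0,0],"jaw":0.6},{"translation":[0,0,-120],"angular":[0,0,0],"jaw":0.6},{"translation":[0,0,-150],"angular":[0,0,0],"jaw":0.6},{"translation":[0,0,-150],"angular":[0,0,0],"jaw":0.6},{"translation":[0,0,-150],"angular":[0,0,0],"jaw":0.6}]'
python3 - <<'E'
from h import *
im=ctrl.get_image('wrist');i=ctrl.camera_info('wrist');cv2.imwrite('pics/w4.png',im[...,::-1])
o=ctrl.get_obs();print(o['ee_pos'],o['orientation'],o['qpos'].round(2))
E
```

```text
t: 7.05
ee_pos: [494.2, -74.5, 47.7]
orientation: [-2.96, 1.052, -0.0]
ft_force: [0.8, -0.0, 0.4]
width: 51.9
grasp_force: 0.0
t: 8.05
ee_pos: [493.5, -74.4, 197.6]
orientation: [2.96, -1.052, -0.0]
ft_force: [1.1, -0.6, 0.0]
width: 52.8
grasp_force: 0.0
[493.19714967 -74.33118268 196.9820351 ] [ 2.95984981e+00 -1.05229751e+00 -2.21972050e-03] [-0.17  0.27  1.93 -0.    0.94  2.08]
```

View pics/w4.png

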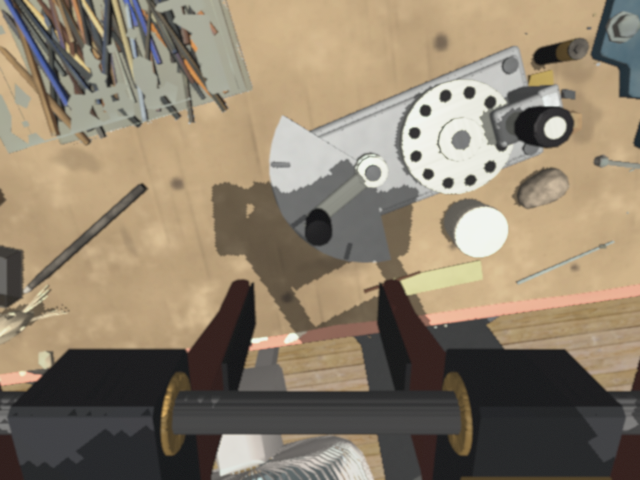

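The lever is released near the middle mark. Stud at (372,171), grip top at (318,230), outer marks at (281,164) and (349,251), middle mark just visible at about (300,220), knob top at (554,127).

```bash
python3 - <<'E'
from h import *
i=ctrl.camera_info('wrist')
s=atz(i,(372,172),46);an=lambda v:np.degrees(np.arctan2(v[1],v[0]))
print(s)
for n,uv,z in [('m3',(281,164),25),('m1',(349,251),25),('mid',(299,220),25),('grip',(318,229),83),('gripbase',(323,214),41),('knob',(554,127),115)]:
    p=atz(i,uv,z);print(n,p.round(1),an(p-s).round(1),np.linalg.norm((p-s)[:2]).round(1))
im=cv2.imread('pics/w4.png')[110:270,250:420];cv2.imwrite('pics/w4c.png',cv2.resize(im,None,fx=3.7,fy=3.7,interpolation=cv2.INTER_CUBIC))
E
```

```text
[ 489.75432914 -125.41501538   46.        ]
m3 [536.5 -72.8  25. ] 48.4 70.4
m1 [443.4 -69.5  25. ] 129.7 72.7
mid [491.6 -54.   25. ] 88.6 71.4
grip [489.6 -72.4  83. ] 90.2 53.0
gripbase [486.5 -75.3  41. ] 93.7 50.2
knob [ 459.5 -221.5  115. ] -107.5 100.7
```

View pics/w4c.png

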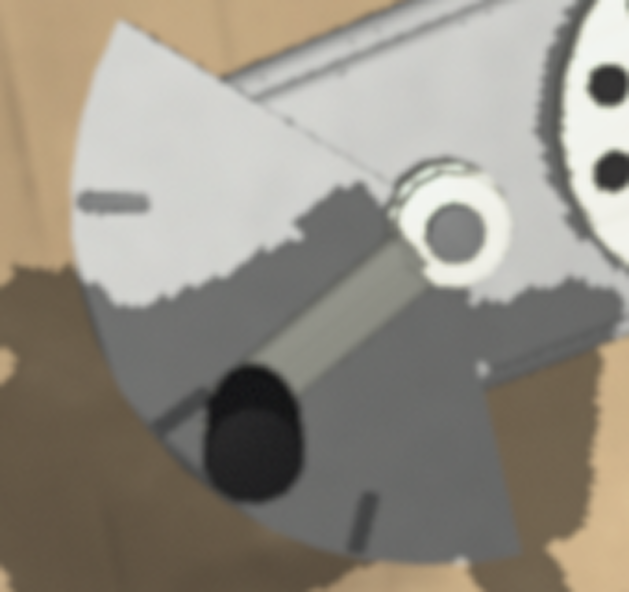

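Lever is at about 90° against the middle mark's 88.6–89°, so it is well inside the tolerance. Next, go to the knob.

```bash
python3 -m creep '[{"translation":[11,23,0],"angular":[0,0,0],"jaw":0.65},{"translation":[23,46,0],"angular":[0,0,0],"jaw":0.65},{"translation":[34,69,10],"angular":[0,0,0],"jaw":0.65},{"translation":[45,92,20],"angular":[0,0,0],"jaw":0.65},{"translation":[56,114,35],"angular":[0,0,0],"jaw":0.65},{"translation":[67,135.5,52],"angular":[0,0,0],"jaw":0.65},{"translation":[67,135.5,52],"angular":[0,0,0],"jaw":0.65},{"translation":[67,135.5,52],"angular":[0,0,0],"jaw":0.65}]'
python3 - <<'E'
from h import *
im=ctrl.get_image('wrist');i=ctrl.camera_info('wrist');cv2.imwrite('pics/w5.png',im[...,::-1])
o=ctrl.get_obs();print(o['ee_pos'],o['qpos'].round(2))
print(proj(i,(460,-222,115)),ctrl.look_for('wrist','plunger_knob')[:1])
E
```

```text
t: 9.1
ee_pos: [460.1, -221.3, 145.2]
orientation: [-2.96, 1.053, 0.002]
ft_force: [0.6, -0.4, -0.2]
width: 56.9
grasp_force: 0.0
[ 460.4279563  -221.22998095  145.56939909] [-0.47  0.37  1.94  0.    0.84  1.78]
[318.96955989 270.29047527] [{'rect': [296.2, 231.9, 342.4, 292.8], 'score': 0.73}]
```

View pics/w5.png

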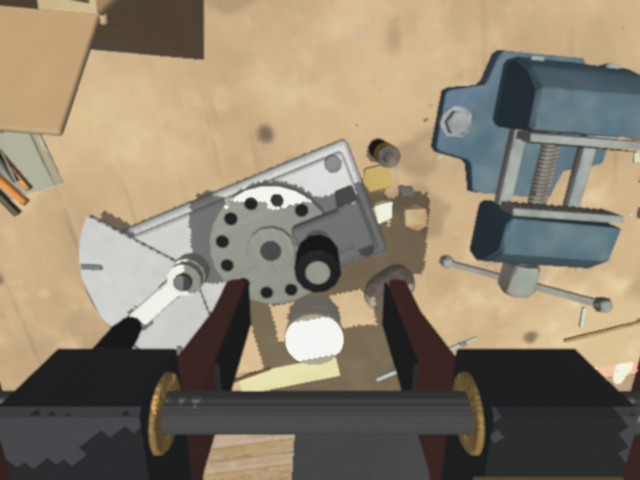

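Knob top is at (318,271), as predicted, and the vise is well clear. I'll descend and close.

```bash
python3 -m creep '[{"translation":[0,0,20],"angular":[0,0,0],"jaw":0.65},{"translation":[0,0,40],"angular":[0,0,0],"jaw":0.65},{"translation":[0,0,61],"angular":[0,0,0],"jaw":0.65},{"translation":[0,0,61],"angular":[0,0,0],"jaw":0.65},{"translation":[0,0,61],"angular":[0,0,0],"jaw":0.15},{"translation":[0,0,61],"angular":[0,0,0],"jaw":0.15},{"translation":[0,0,61],"angular":[0,0,0],"jaw":0.15},{"translation":[0,0,61],"angular":[0,0,0],"jaw":0.15}]'
python3 -m creep '[{"translation":[0,0,0],"angular":[0,0,0],"jaw":0.15},{"translation":[0,0,0],"angular":[0,0,0],"jaw":0.15},{"translation":[0,0,0],"angular":[0,0,0],"jaw":0.15},{"translation":[0,0,0],"angular":[0,0,0],"jaw":0.15},{"translation":[0,0,0],"angular":[0,0,0],"jaw":0.15},{"translation":[0,0,0],"angular":[0,0,0],"jaw":0.15},{"translation":[0,0,0],"angular":[0,0,0],"jaw":0.15},{"translation":[0,0,0],"angular":[0,0,0],"jaw":0.15}]'
```

```text
t: 10.2
ee_pos: [460.4, -222.3, 85.2]
orientation: [2.96, -1.052, 0.001]
ft_force: [-2.0, -1.1, 3.5]
width: 23.4
grasp_force: 30.0
t: 11.2
ee_pos: [460.4, -222.3, 85.1]
orientation: [2.96, -1.052, 0.001]
ft_force: [-2.3, -1.3, 5.5]
width: 23.6
grasp_force: 30.0
```

```bash
python3 -m creep '[{"translation":[0,0,-3],"angular":[0,0,0],"jaw":0.15},{"translation":[0,0,-6],"angular":[0,0,0],"jaw":0.15},{"translation":[0,0,-9],"angular":[0,0,0],"jaw":0.15},{"translation":[0,0,-12],"angular":[0,0,0],"jaw":0.15},{"translation":[0,0,-14],"angular":[0,0,0],"jaw":0.15},{"translation":[0,0,-16],"angular":[0,0,0],"jaw":0.15},{"translation":[0,0,-16],"angular":[0,0,0],"jaw":0.15},{"translation":[0,0,-16],"angular":[0,0,0],"jaw":0.15}]'
python3 - <<'E'
from h import *
o=ctrl.get_obs();print(o['ee_pos'],o['ft_force'],o['width'])
E
```

```text
t: 12.2
ee_pos: [460.4, -222.2, 100.1]
orientation: [2.96, -1.052, 0.0]
ft_force: [1.6, -5.7, -9.2]
width: 23.5
grasp_force: 30.0
[ 460.37323696 -222.21403061  100.1080276 ] [ 1.5549087  -5.74677008 -9.21900578] 23.473984140017212
```

```bash
python3 -m creep '[{"translation":[0,0,-1],"angular":[0,0,0],"jaw":0.15},{"translation":[0,0,-1.5],"angular":[0,0,0],"jaw":0.15},{"translation":[0,0,-1.5],"angular":[0,0,0],"jaw":0.15},{"translation":[0,0,-1.5],"angular":[0,0,0],"jaw":0.15},{"translation":[0,0,-1.5],"angular":[0,0,0],"jaw":0.15},{"translation":[0,0,-1.5],"angular":[0,0,0],"jaw":0.15},{"translation":[0,0,-1.5],"angular":[0,0,0],"jaw":0.15},{"translation":[0,0,-1.5],"angular":[0,0,0],"jaw":0.15}]'
python3 - <<'E'
from h import *
im=ctrl.get_image('wrist');i=ctrl.camera_info('wrist');cv2.imwrite('pics/w6.png',im[...,::-1])
im=ctrl.get_image('side')[180:360,220:400];cv2.imwrite('pics/s6.png',cv2.resize(im[...,::-1],None,fx=3.3,fy=3.3,interpolation=cv2.INTER_CUBIC))
o=ctrl.get_obs();print(o['ee_pos'],o['ft_force'])
E
```

```text
t: 13.2
ee_pos: [460.3, -222.2, 100.4]
orientation: [2.96, -1.052, -0.0]
ft_force: [5.0, -8.0, -24.0]
width: 23.2
grasp_force: 30.0
[ 460.26665383 -222.16894256  100.38250725] [  6.06878421  -7.40212014 -23.63606503]
```

View pics/s6.png

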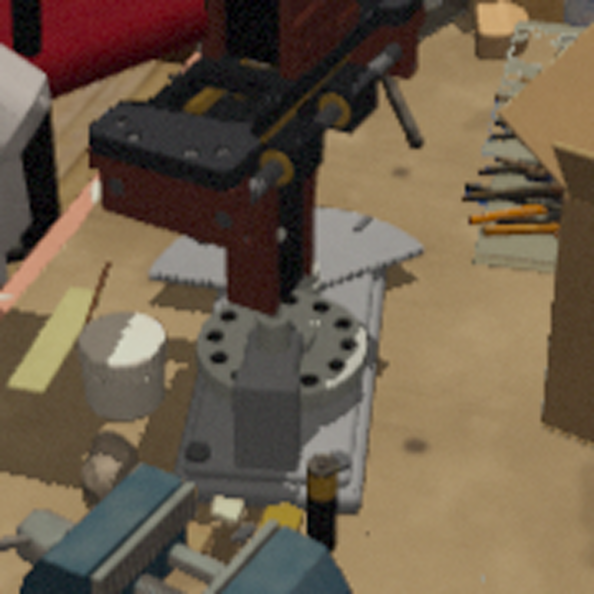

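View pics/w6.png

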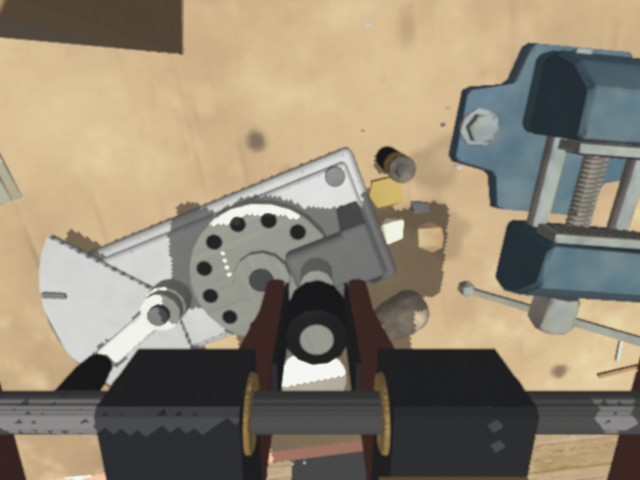

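The knob is between the fingers at the top stop: the force jumped to 24 N with no further rise. The bystanders are upright and the lever hasn't moved. I'll ease off slightly so the grip can't creep, then hand in.

```bash
python3 -m creep '[{"translation":[0,0,0.7],"angular":[0,0,0],"jaw":0.15},{"translation":[0,0,0.7],"angular":[0,0,0],"jaw":0.15},{"translation":[0,0,0.7],"angular":[0,0,0],"jaw":0.15},{"translation":[0,0,0.7],"angular":[0,0,0],"jaw":0.15},{"translation":[0,0,0.7],"angular":[0,0,0],"jaw":0.15},{"translation":[0,0,0.7],"angular":[0,0,0],"jaw":0.15},{"translation":[0,0,0.7],"angular":[0,0,0],"jaw":0.15},{"translation":[0,0,0.7],"angular":[0,0,0],"jaw":0.15}]' && python3 -c "
from workcell import ctrl
print(ctrl.close_job())"
```

```text
t: 14.3
ee_pos: [460.3, -222.2, 100.3]
orientation: [2.96, -1.052, -0.0]
ft_force: [2.7, -7.2, -16.1]
width: 23.6
grasp_force: 30.0
the job is handed in; nothing more can be done
None
```

The job is handed in at about 14 s: the brake lever was left released within a few degrees of the middle mark, and the plunger knob was then pulled up to its top stop and is still held there; I saw no bystander disturbed, and the hand-in returned no verdict.

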